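Select a source on the router panel and take it

TASK

On the desktop router panel, turn the wide knurled dial clockwise with a fingertip until its white mark clicks into place at the long broad tick, and do not let it run past. Then, with the dial set, press the round button on the small separate box all the way down and let it go. Only touch these two units, and only with the fingers: do not lift them or push them from their places, and leave the other things on the bench where they are.

Things in the scene. Friction and masses are not known exactly. Their poses are not given: they have to be found in the camera images.
- panel: Router panel: loose dark steel desktop unit, 0.9 kg, 150 mm (its x) by 130 mm (its y), top face 40 mm above the bench, on rubber feet. Origin under its centre, at bench height; x to its rear (the row of steel sockets), z up. On top: the dial, and beside its rim on the +x side four white ticks, one per click position; the target tick is 18 by 8 mm, the others 8 by 3 mm.
- dial_centre (a point): Centre of the dial's flat top face, 58 mm above the bench, over the panel's centre; its axes are the panel's. The dial: black disc 90 mm across, 16 mm high (42 to 58 mm above the bench), vertical axis, finely knurled rim, plain flat top; it does not sink when pressed. A white mark on top, 14 to 42 mm from the axis, points from the axis along angle 0.9 - dial, counter-clockwise from x.
- dial (a joint): Dial angle in rad, growing clockwise seen from above. It clicks in (is drawn in and held) at 0, 0.6, 1.2, 1.8; peaks between at 0.3, 0.9, 1.5; stops at -0.1 and 1.9. Passing a peak takes about 0.045 N m, given by the friction of a fingertip pressed on the top near the rim with 5 to 15 N. Starts before the target, mostly in the first or second position. Target: 1.2, mark at the long tick.
- takebox: Take box: loose dark steel box, 0.6 kg, 85 mm square, top face 38 mm above the bench, on rubber feet, carrying one round push button in a black collar at its middle. Origin under its centre, at bench height, z up.
- take_top (a point): Centre of the top of the round grey push button (32 mm across), over the middle of the take box, 60 mm above the bench when not pressed; it moves down with the button.
- take (a joint): Travel of the button in m: 0 released, 0.006 fully down. A spring pushes it back; fully down takes 5 N.
- screwdriver: Bystander: screwdriver lying on the bench between the two units, handle towards its -x; origin under its middle.
- tape: Bystander: roll of black tape lying flat, 90 mm across, 24 mm high; origin under its centre.
- mug: Bystander: white mug, 80 mm across, 90 mm high; origin under its centre.
- plug_a: Bystander: small steel plug standing upright, 18 mm across, 44 mm high; origin under its centre.
- plug_b: Bystander: a second steel plug like the first.
- tester: Bystander: grey handheld tester lying flat, 130 by 70 by 30 mm; origin under its centre.
- adapter: Bystander: black power adapter, 70 by 45 by 30 mm; origin under its centre.
Not all that is in view belongs to the job. Leave any pink look-alike of the takebox alone. Leave any turquoise look-alike of the panel alone.

How it is judged:
By the outcome, as a careful person would: the job done as asked, in the order asked, and still so for the second after the job is handed in, with the robot touching nothing.
It also fails if it takes over 70 s, if anything falls off the work surface, if the arm or the gripper's body presses on something with over 40 N, if the wrist force passes 120 N, or if a joint passes its speed limit or range.

ROBOT

A 7-joint arm with a two-finger parallel gripper is mounted at the origin on the work surface. World frame = base frame: x ahead of the robot, y to its left, z up, the work surface at z = 0. Lengths are in mm, angles in rad, forces in N, time in s.
With the tool pointing down it reaches from about 400 to 850 mm from the base axis. Payload 10.4 kg.
Tool frame: the origin (TCP) lies at the very end of the fingers, on their centre line; the grasp point (between the pads) lies 19 mm behind it; z points along the fingers, x is the direction in which the jaws open and shut, and the axes are right-handed (so a half turn about z gives the same grasp; the last joint's range is limited). The gripper opens to 87 mm and grips with 3 to 60 N. Pads are 19 mm wide; open, the fingers measure 117 mm over their backs; the gripper's body (75 mm by 190 mm) begins 51 mm behind the grasp point.
Start: joints at [1.12, 0.332, -0.065, 1.46, 0.022, 1.35, -0.088], TCP at [259.317, -568.688, 222.576] pointing down, gripper open.
Joint ranges: [-2.6, 2.6], [-0.5, 2.12], [-1.47, 1.34], [0.16, 2.42], [-1.27, 4.41], [0.06, 2.06], [-2.6, 2.6]. Speed limits (rad/s): [2.22, 2.22, 2.79, 2.79, 3.14, 3.14, 3.14].

INTERFACE

Orientations are given as a rotation vector (axis times angle).
In Python, from station import * gives the robot as it stands.
- The arm moves only by the shell command python3 -m crank 'ROWS'. ROWS is JSON, a list of rows, each a list of 7 numbers: the turn, a rotation vector about the tool's x, y, z in rad, then the shift along the tool's x, y, z in m, then the opening, from 0 (shut) to 1 (fully open). In form: [[ax, ay, az, dx, dy, dz, claw], ...]. A call has 1 to 8 rows; each row is the pose to reach, as a shift and turn from the pose commanded when the call began, along the tool's axes at that moment; what a row does not reach only later rows make up. A row lasts 1/12 s, in which the tool goes at most 41.7 mm and 7.16 degrees, less where a joint would pass 70% of its speed; a pose out of reach is approached as far as the arm can. A call with a gripper value outside its range is refused whole. The fingers move at their own pace and stop on an object; the grip force is fixed at half the most. Time passes only in rows, so rows that repeat a pose let the fingers close. It gives the time, the measured TCP pose, the force and the opening at its end, in the units of the state.
- observe(): the state, without advancing time (a new reading comes with each control period).
- snapshot(name): name is "side" or "top" or "wrist"; returns (picture, depth): 420x560x3 uint8, red, green, blue; 420x560 float32, mm along the optical axis (not along the pixel's ray), 0 where there is no reading.
- camera_params(name): a dict with "fx", "fy", "cx", "cy" (pixels), "R" (3x3) and "t" (3): a world point X has camera coordinates R X + t. Camera axes: x right, y down, z forward; pixel columns grow to the right and rows downward; lengths in mm; the calibration is good to about 2 mm. The wrist camera is an equidistant fisheye: a pixel r from the principal point sees the ray r / f radians off the axis. A picture is of the moment at which its call begins: read the wrist's pose just before it. camera_params takes no time and is no camera call; for the wrist camera it gives the pose at the moment of the call.
- close_job(): hands the job in, once; it reports no verdict.
Trained networks look in the newest picture that a camera, given by its name, has taken for a name from the list of things; names that differ only in an ending like _2 or _b are one class to them, and where a whole thing is asked for, a point or a joint stands for the part that bears it (a point fixed in the world has none). Each returns a list of dicts, best first, with "p" (0 to 1); they miss things now and then, are a little off and sometimes report something else, mostly with a low value. They report only what shows in the picture. A call takes as long as a camera call. They do not tell look-alikes from the thing itself.
- look_for(label, camera): "point" ([x, y, z] in mm, in world coordinates, good to about 4 mm: the middle of the surface that is visible of it).
- trace(label, camera): "region" (420x560 bool, what is visible of it).
The state is a dict: "time_s": time; "joint_pos": joint angles; "joint_velocities": joint speeds; "tau": joint torques, N m; "tool_pos": TCP position; "tcp_rot": TCP orientation; "contact_force": force on the tool from outside, world axes, zero at the start; "ft_torque": the same for the moment, N m; "opening": finger opening in mm.
Only numpy, scipy, OpenCV 4.12 (cv2) and the standard library are available. Lean on these libraries where they do the work, as an engineer would, in place of code of your own. Each camera call takes 0.05 s, during which the arm holds its last target.

## Working session

There is one attempt and no reset: what is moved stays moved. The work goes in short steps, Python scripts to look and compute and a shell command to move; the robot and the scene stay as the last step left them, time stands still between calls to the robot, and variables do not carry over. Pictures are saved under pics/ and viewed, and the job is handed in when it is done.

```bash
mkdir -p pics; ls; python3 - <<'E'
from station import *
import cv2
s=observe(); print(s)
for n in ("top","side","wrist"):
    p,d=snapshot(n); cv2.imwrite(f"pics/{n}0.png",p[:,:,::-1])
    c=camera_params(n); print(n,c)
    for l in ("panel","takebox","dial_centre","take_top"):
        print(l,[(x["point"],round(x["p"],2)) for x in look_for(l,n)][:3])
E
```

```text
pics
{'time_s': 0.0, 'joint_pos': array([ 1.1203863 ,  0.33286211, -0.06471129,  1.46092514,  0.02161255,
        1.34991524, -0.08850787]), 'joint_velocities': array([-3.59723079e-04, -8.30276820e-04, -1.38060015e-03,  8.75801628e-04,
       -8.39801382e-05,  5.65568901e-04,  1.25601261e-03]), 'tau': array([-9.06305081e-05, -6.23254037e+01,  2.46494956e-02, -3.89892089e+01,
       -6.12396165e-02,  3.97563726e-02,  1.88801864e-04]), 'tool_pos': array([ 259.13615159, -568.32320666,  221.76779866]), 'tcp_rot': array([-2.64180788e+00,  1.69883740e+00,  1.92817984e-03]), 'contact_force': array([ 0.0220711 , -0.57095535,  0.08013307]), 'ft_torque': array([ 0.01017406,  0.05319211, -0.00804816]), 'opening': 86.66566075483152}
top {'fx': 451.8029903630716, 'fy': 451.8029903630716, 'cx': 280.3747984072696, 'cy': 219.61683123972426, 'R': array([[-0.01852916, -0.99982026, -0.00401594],
       [-0.992657  ,  0.01887632, -0.11948119],
       [ 0.11953552,  0.00177256, -0.99282834]]), 't': array([  -5.77329357,  477.56442117, 1282.13314811])}
panel [([218.9, 270.8, 41.6], 0.85), ([457.9, 205.0, 
[... 470 characters left out ...]
.52310818])}
panel [([221.4, 304.4, 40.7], 0.77), ([454.0, 239.4, 41.1], 0.64), ([502.6, -143.9, 42.6], 0.59)]
takebox [([500.3, -143.3, 39.3], 0.71), ([640.8, -178.8, 36.3], 0.64)]
dial_centre [([456.9, 241.4, 41.6], 0.96)]
take_top [([508.4, -165.8, 60.2], 0.61), ([645.6, -193.1, 64.8], 0.43)]
wrist {'fx': 325.19226210127806, 'fy': 325.19226210127806, 'cx': 281.54049209856777, 'cy': 207.67625946471668, 'R': array([[ 4.14726903e-01, -9.09945804e-01, -4.79522193e-04],
       [-8.71752115e-01, -3.97470291e-01,  2.86470973e-01],
       [-2.60863655e-01, -1.18389195e-01, -9.58088802e-01]]), 't': array([-625.0270662 ,  -35.00043214,  392.57771894])}
panel []
takebox []
dial_centre []
take_top []
```

View pics/top0.png

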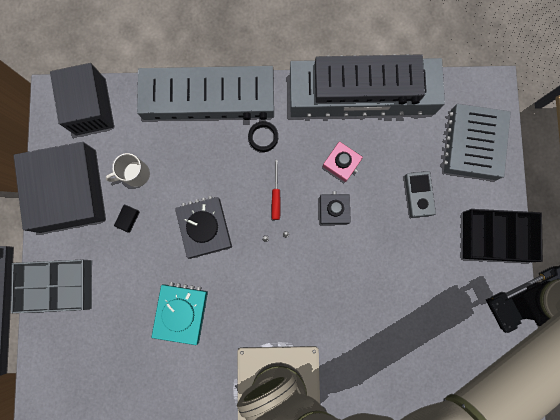

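View pics/side0.png

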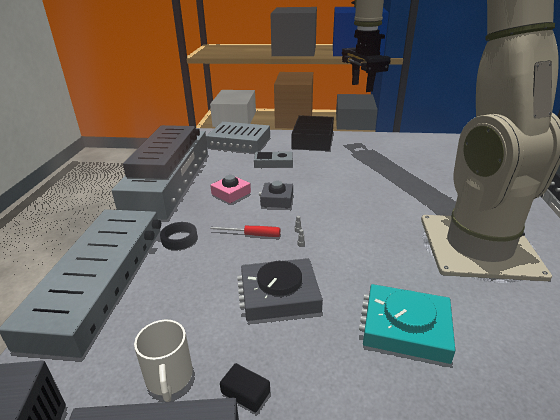

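The grey panel is at about (203,227) in the top view and the grey take box at (335,208). The turquoise and pink units are the look-alikes. Next I'll measure the dial and button.

```bash
cat > h.py <<'E'
from station import *
import cv2, numpy as np
def plane(n,uv,z):
    c=camera_params(n); R=np.array(c["R"]);t=np.array(c["t"])
    uv=np.atleast_2d(uv).astype(float)
    d=np.c_[(uv[:,0]-c["cx"])/c["fx"],(uv[:,1]-c["cy"])/c["fy"],np.ones(len(uv))]@R
    o=-R.T@t
    return o+d*((z-o[2])/d[:,2])[:,None]
def proj(n,X):
    c=camera_params(n); P=np.atleast_2d(X)@np.array(c["R"]).T+c["t"]
    return np.c_[P[:,0]/P[:,2]*c["fx"]+c["cx"],P[:,1]/P[:,2]*c["fy"]+c["cy"]]
def rectify(n,p,c,z,half=100,s=3):
    # output: up = +x world, left=+y
    k=np.arange(-half,half,1/s)
    X,Y=np.meshgrid(c[1]-k,c[0]-k)  # cols -> y decreasing, rows -> x decreasing
    uv=proj(n,np.c_[Y.ravel(),X.ravel(),np.full(X.size,z)]).astype(np.float32).reshape(*X.shape,2)
    return cv2.remap(p,uv[...,0],uv[...,1],cv2.INTER_LINEAR)
E
python3 - <<'E'
from h import *
for n in ("top","side"):
    p=cv2.imread(f"pics/{n}0.png")
    a=rectify(n,p,(450,210),58,100,3); b=rectify(n,p,(507,-170),60,60,5)
    cv2.imwrite(f"pics/{n}_pan.png",a);cv2.imwrite(f"pics/{n}_box.png",b)
    # mask of dark pixels near the dial
    g=a.max(2); m=(g<45).astype(np.uint8)
    nn,l,st,ce=cv2.connectedComponentsWithStats(m)
    for i in np.argsort(-st[1:,4])[:3]+1: print(n,st[i],ce[i])
A=[cv2.imread(f"pics/{n}_pan.png") for n in("top","side")]
B=[cv2.resize(cv2.imread(f"pics/{n}_box.png"),(390,390)) for n in("top","side")]
A=[cv2.resize(x,(390,390)) for x in A]
cv2.imwrite("pics/pan.png",np.hstack(A)); cv2.imwrite("pics/box.png",np.hstack(B))
E
```

```text
top [  170   141   268   269 51445] [307.27555642 276.20861114]
top [266 506  58  14 272] [293.98529412 512.31985294]
top [359 483  56  16 262] [384.70610687 489.83206107]
side [ 120  155  185  255 9812] [167.91490012 292.61149613]
side [231 222  36  20 151] [248.52980132 231.67549669]
side [269 242   7  20  90] [271.48888889 251.3       ]
```

View pics/pan.png

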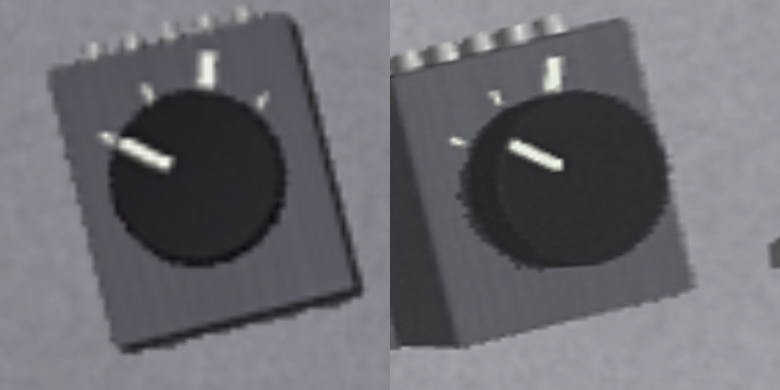

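View pics/box.png

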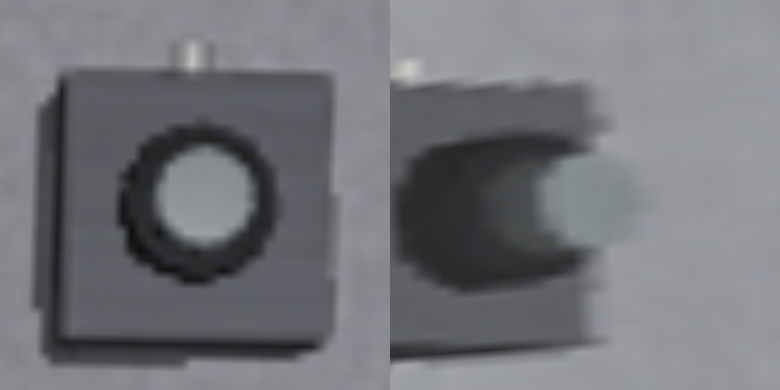

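```bash
cat >> h.py <<'E'
from scipy.spatial.transform import Rotation as Ro
def rel(P,yaw):
    s=observe(); R=Ro.from_rotvec(s["tcp_rot"]); p=np.array(s["tool_pos"])
    x=[np.cos(yaw),np.sin(yaw),0];z=[0,0,-1];y=np.cross(z,x)
    T=Ro.from_matrix(np.array([x,y,z]).T)
    rv=(R.inv()*T).as_rotvec(); d=R.inv().apply(np.array(P)-p)/1000
    print("turn",rv.round(4),"shift",d.round(4),"pos",p.round(1),"force",s["contact_force"].round(1))
E
python3 - <<'E'
from h import *
rel((500,-170,200),-0.33)
rel((480,20,200),0.4)
E
```

```text
turn [ 1.000e-04 -2.000e-04 -8.129e-01] shift [-0.2629 -0.3844  0.0226] pos [ 259.3 -568.7  222.6] force [-0.5  0.9  0.3]
turn [ 1.0000e-04 -1.0000e-04 -1.5429e+00] shift [-0.4441 -0.445   0.0226] pos [ 259.3 -568.7  222.6] force [-0.5  0.9  0.3]
```

```bash
python3 -m crank '[[0,0,-0.81,-0.2,-0.27,0.02,0],[0,0,-0.81,-0.2,-0.27,0.02,0],[0,0,-0.81,-0.2,-0.27,0.02,0],[0,0,-0.81,-0.2,-0.27,0.02,0],[0,0,-0.81,-0.2,-0.27,0.02,0],[0,0,-0.81,-0.2,-0.27,0.02,0],[0,0,-0.81,-0.2,-0.27,0.02,0],[0,0,-0.81,-0.2,-0.27,0.02,0]]'
python3 - <<'E'
from h import *
print(observe()["joint_pos"].round(2))
rel((480,20,180),0.45)
E
```

```text
time_s: 1.42
tool_pos: [421.0, -275.8, 203.0]
tcp_rot: [3.099, -0.514, 0.001]
contact_force: [0.6, -0.8, -0.4]
opening: 41.3
[ 0.85  0.1  -0.38  1.79  0.04  1.26  0.13]
turn [ 8.000e-04 -4.000e-04 -7.789e-01] shift [-0.0397 -0.299   0.0228] pos [ 421.  -275.8  203. ] force [ 0.6 -0.8 -0.4]
```

```bash
python3 -m crank '[[0,0,-0.78,-0.04,-0.3,0.023,0],[0,0,-0.78,-0.04,-0.3,0.023,0],[0,0,-0.78,-0.04,-0.3,0.023,0],[0,0,-0.78,-0.04,-0.3,0.023,0],[0,0,-0.78,-0.04,-0.3,0.023,0],[0,0,-0.78,-0.04,-0.3,0.023,0],[0,0,-0.78,-0.04,-0.3,0.023,0],[0,0,-0.78,-0.04,-0.3,0.023,0]]'
python3 - <<'E'
from h import *
print(observe()["joint_pos"].round(2))
C=np.array([458,209.]);y=1.03
rel((*(C-29*np.array([np.cos(y),np.sin(y)])),90),y)
E
```

```text
time_s: 2.08
tool_pos: [480.9, 25.8, 180.0]
tcp_rot: [-3.059, -0.711, -0.003]
contact_force: [-0.3, 0.5, -0.4]
opening: 0.7
[ 0.53  0.1  -0.7   1.86  0.06  1.21  0.26]
turn [-5.000e-04 -2.200e-03 -5.735e-01] shift [ 0.0356 -0.1587  0.0903] pos [480.9  25.8 180. ] force [-0.3  0.5 -0.4]
```

```bash
python3 -m crank '[[0,0,-0.57,0.036,-0.159,0,0],[0,0,-0.57,0.036,-0.159,0.03,0],[0,0,-0.57,0.036,-0.159,0.06,0],[0,0,-0.57,0.036,-0.159,0.09,0],[0,0,-0.57,0.036,-0.159,0.09,0],[0,0,-0.57,0.036,-0.159,0.09,0],[0,0,-0.57,0.036,-0.159,0.09,0],[0,0,-0.57,0.036,-0.159,0.09,0]]'
python3 - <<'E'
from h import *
print(observe()["joint_pos"].round(2))
C=np.array([458,209.]);y=1.03
rel((*(C-29*np.array([np.cos(y),np.sin(y)])),62),y)
for n in("wrist","side"):
    p,d=snapshot(n);cv2.imwrite(f"pics/{n}1.png",p[:,:,::-1])
E
```

```text
time_s: 2.75
tool_pos: [445.1, 177.5, 90.3]
tcp_rot: [2.745, 1.527, 0.001]
contact_force: [-0.4, -0.5, -0.1]
opening: 0.5
[ 0.31  0.24 -0.86  1.96  0.21  1.04  0.38]
turn [ 0.0006 -0.0003 -0.0147] shift [ 0.0046 -0.0052  0.0283] pos [445.1 177.5  90.3] force [-0.4 -0.5 -0.1]
```

View pics/wrist1.png

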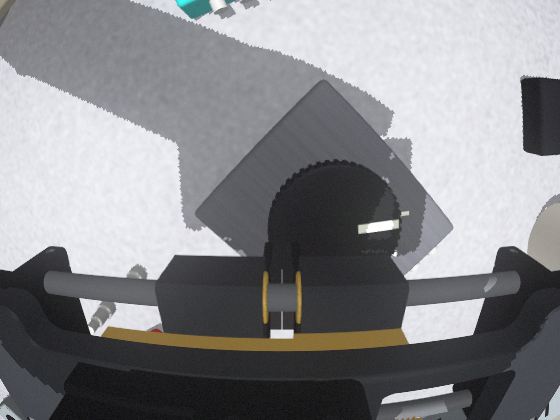

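View pics/side1.png

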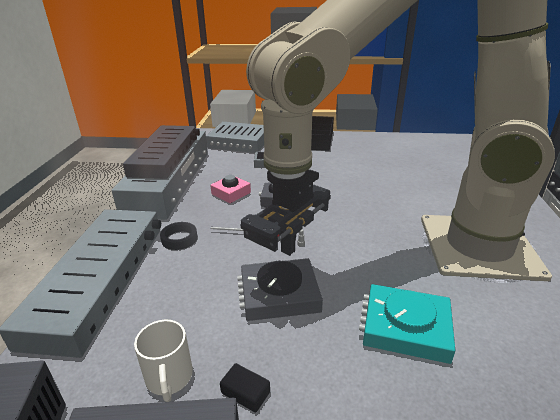

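```bash
cat >> h.py <<'E'
def fish(X,c):
    P=np.atleast_2d(X)@np.array(c["R"]).T+c["t"]; r=np.hypot(P[:,0],P[:,1]); th=np.arctan2(r,P[:,2])
    return np.c_[c["cx"]+c["fx"]*th*P[:,0]/r, c["cy"]+c["fy"]*th*P[:,1]/r]
E
python3 - <<'E'
from h import *
c=camera_params("wrist")
p=cv2.imread("pics/wrist1.png")
a=np.linspace(0,6.28,60)
for u in fish(np.c_[458+45*np.cos(a),209+45*np.sin(a),np.full(60,58)],c): cv2.circle(p,tuple(int(v) for v in u),1,(0,0,255),-1)
for X,col in(((443,184,58),(0,255,0)),((445,177.5,90),(255,255,0))):
  u=fish(X,c)[0]; print(u); cv2.circle(p,tuple(int(v) for v in u),4,col,-1)
cv2.imwrite("pics/w1o.png",p)
E
```

```text
[288.49422267 228.64871389]
[281.63510686 257.30516781]
```

View pics/w1o.png

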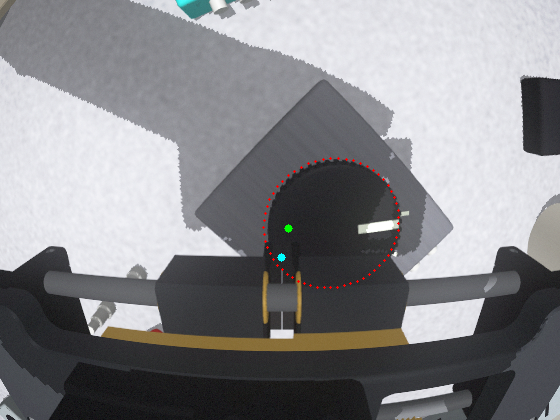

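The wrist view shows the dial rim at about x 269–401 px, and the projected circle lies on it. The dial centre is good to about 2 mm, so I'll go down now.

```bash
python3 -m crank '[[0,0,-0.015,0.005,-0.005,0.01,0],[0,0,-0.015,0.005,-0.005,0.02,0],[0,0,-0.015,0.005,-0.005,0.028,0],[0,0,-0.015,0.005,-0.005,0.028,0]]'
python3 -m crank '[[0,0,0,0,0,0.001,0],[0,0,0,0,0,0.002,0],[0,0,0,0,0,0.003,0],[0,0,0,0,0,0.003,0]]'
```

```text
time_s: 3.18
tool_pos: [441.7, 184.2, 59.7]
tcp_rot: [-2.732, -1.549, 0.004]
contact_force: [-0.2, 0.0, 0.4]
opening: 0.3
time_s: 3.52
tool_pos: [442.9, 184.8, 58.8]
tcp_rot: [2.733, 1.55, 0.0]
contact_force: [-0.5, -0.0, 0.6]
opening: 0.7
```

```bash
python3 -m crank '[[0,0,0,0,0,0.001,0],[0,0,0,0,0,0.001,0],[0,0,0,0,0,0.001,0]]'
```

```text
time_s: 3.77
tool_pos: [443.2, 184.8, 58.4]
tcp_rot: [2.732, 1.549, 0.001]
contact_force: [-1.7, -1.2, 7.6]
opening: 0.5
```

```bash
python3 -m crank '[[0,0,0,0,0,0.0004,0],[0,0,0.1,0.0001,-0.0029,0.0004,0],[0,0,0.2,0.0006,-0.0058,0.0004,0],[0,0,0.3,0.0013,-0.0086,0.0004,0],[0,0,0.4,0.0023,-0.0113,0.0004,0],[0,0,0.4,0.0023,-0.0113,0.0004,0]]'
python3 - <<'E'
from h import *
for n in("wrist","side","top"):
    p,d=snapshot(n);cv2.imwrite(f"pics/{n}2.png",p[:,:,::-1])
cv2.imwrite("pics/r2.png",cv2.resize(rectify("side",cv2.imread("pics/side2.png"),(458,209),58,80,4),(480,480)))
E
```

```text
time_s: 4.27
tool_pos: [434.8, 193.5, 58.4]
tcp_rot: [2.989, 0.967, 0.003]
contact_force: [-0.9, -0.6, 8.8]
opening: 0.4
```

View pics/wrist2.png

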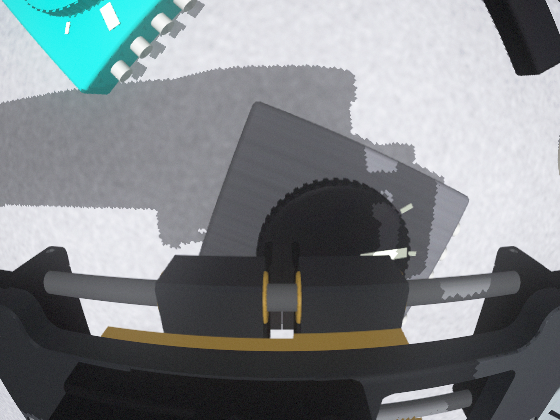

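View pics/r2.png

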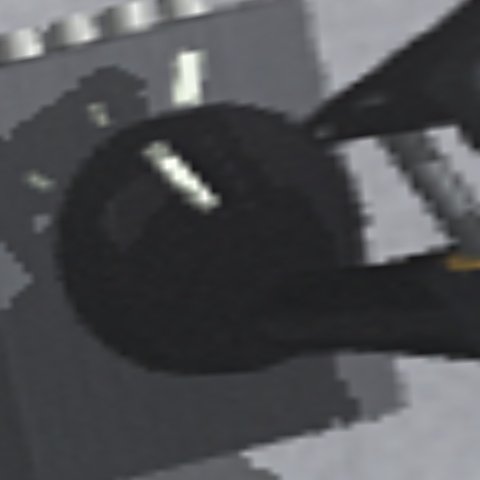

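Dial is following: in the side rectification its mark runs (210,205)→(150,148), which puts the dial at about 0.35.

```bash
python3 -m crank '[[0,0,0.1,0.0001,-0.0029,0.0001,0],[0,0,0.2,0.0006,-0.0058,0.0001,0],[0,0,0.3,0.0013,-0.0086,0.0001,0],[0,0,0.4,0.0023,-0.0113,0.0001,0],[0,0,0.4,0.0023,-0.0113,0.0001,0]]'
python3 - <<'E'
from h import *
for n in("side",):
    p,d=snapshot(n);cv2.imwrite(f"pics/{n}3.png",p[:,:,::-1])
cv2.imwrite("pics/r3.png",cv2.resize(rectify("side",cv2.imread("pics/side3.png"),(458,209),58,80,4),(480,480)))
E
```

```text
time_s: 4.83
tool_pos: [430.4, 204.0, 58.3]
tcp_rot: [-3.121, -0.354, -0.004]
contact_force: [0.1, -1.2, 9.0]
opening: 0.5
```

View pics/r3.png

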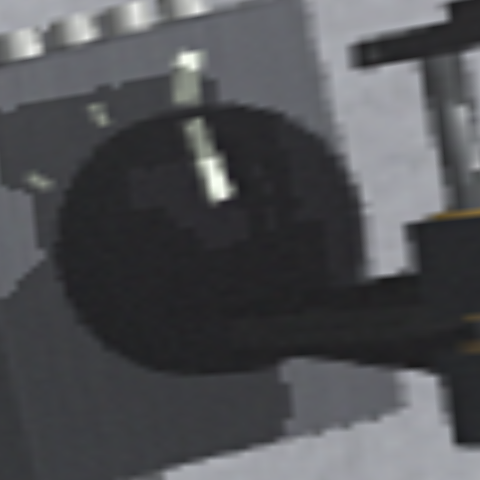

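```bash
python3 -m crank '[[0,0,0.1,0.0001,-0.0029,0.0001,0],[0,0,0.2,0.0006,-0.0058,0.0001,0],[0,0,0.3,0.0013,-0.0086,0.0001,0],[0,0,0.4,0.0023,-0.0113,0.0001,0],[0,0,0.4,0.0023,-0.0113,0.0001,0],[0,0,0.4,0.0023,-0.0113,0.0001,0]]'
python3 - <<'E'
from h import *
for n in("side",):
    p,d=snapshot(n);cv2.imwrite(f"pics/{n}4.png",p[:,:,::-1])
cv2.imwrite("pics/r4.png",cv2.resize(rectify("side",cv2.imread("pics/side4.png"),(458,209),58,80,4),(480,480)))
E
```

```text
time_s: 5.38
tool_pos: [430.2, 215.6, 58.4]
tcp_rot: [-3.129, 0.264, -0.004]
contact_force: [0.7, 1.0, 7.4]
opening: 0.3
```

View pics/r4.png

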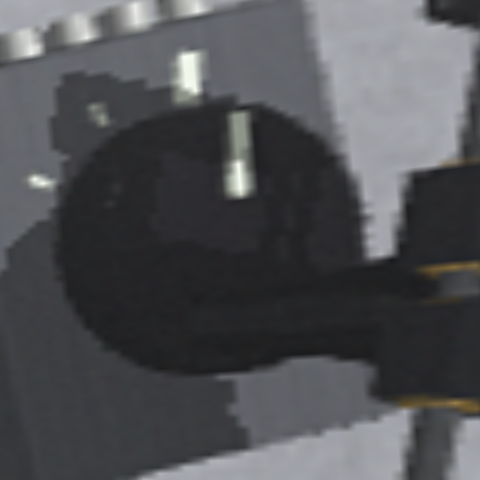

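The mark is now vertical, (238,195)→(238,113), which gives a dial angle of about 1.15. That is past the 0.9 peak, so I'll lift and then check.

```bash
python3 -m crank '[[0,0,0,0,0,-0.003,0],[0,0,0,0,0,-0.03,0],[0,0,0,0,0,-0.06,0],[0,0,0,-0.02,0.03,-0.09,0],[0,0,0,-0.04,0.06,-0.1,0],[0,0,0,-0.06,0.09,-0.1,0],[0,0,0,-0.06,0.11,-0.1,0],[0,0,0,-0.06,0.11,-0.1,0]]'
python3 - <<'E'
from h import *
a=[]
for n in("side","top"):
    p,d=snapshot(n);cv2.imwrite(f"pics/{n}5.png",p[:,:,::-1])
    a.append(cv2.resize(rectify(n,cv2.imread(f"pics/{n}5.png"),(458,209),58,80,4),(390,390)))
cv2.imwrite("pics/r5.png",np.hstack(a))
rel((506.5,-172,100),-0.33); rel((500,0,160),0.0)
print(observe()["joint_pos"].round(2))
E
```

```text
time_s: 6.1
tool_pos: [350.5, 112.5, 157.4]
tcp_rot: [3.127, -0.27, 0.002]
contact_force: [0.5, -0.4, -1.0]
opening: 0.4
turn [ 0.0002 -0.0015  0.1605] shift [0.201  0.2576 0.0579] pos [351.7 115.8 157.5] force [-0.3 -0.5 -0.1]
turn [ 0.0004 -0.0014 -0.1695] shift [ 0.1657  0.0892 -0.0022] pos [351.7 115.8 157.5] force [-0.3 -0.5 -0.1]
[ 0.25 -0.19 -0.62  2.13 -0.12  1.17 -0.48]
```

View pics/r5.png

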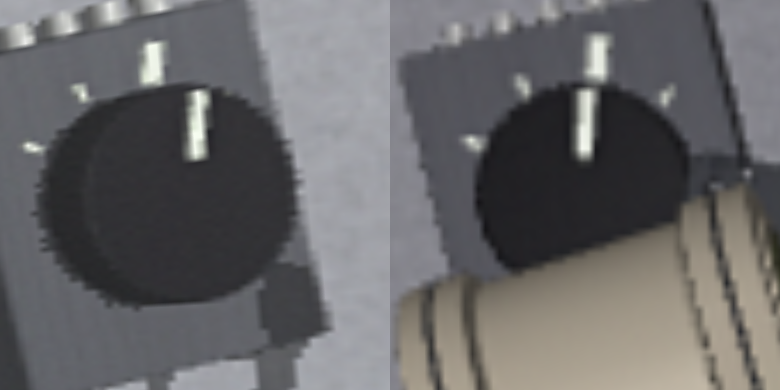

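The dial mark, at (585,125) in the right view, lines up with the long tick at (597,58), and it stayed there when released. Now the button.

```bash
python3 -m crank '[[0,0,0.16,0.201,0.258,0,0],[0,0,0.16,0.201,0.258,0,0],[0,0,0.16,0.201,0.258,0,0],[0,0,0.16,0.201,0.258,0.02,0],[0,0,0.16,0.201,0.258,0.04,0],[0,0,0.16,0.201,0.258,0.058,0],[0,0,0.16,0.201,0.258,0.058,0],[0,0,0.16,0.201,0.258,0.058,0]]'
python3 - <<'E'
from h import *
rel((506.5,-172,65),-0.33)
E
```

```text
time_s: 6.87
tool_pos: [506.9, -170.1, 98.9]
tcp_rot: [-3.099, 0.511, 0.0]
contact_force: [-0.0, -0.4, 1.5]
opening: 0.6
turn [-0.0005  0.0002  0.0031] shift [0.0002 0.002  0.0339] pos [ 506.9 -170.1   98.9] force [-0.  -0.4  1.5]
```

```bash
python3 -m crank '[[0,0,0,0,0.002,0.012,0],[0,0,0,0,0.002,0.024,0],[0,0,0,0,0.002,0.034,0],[0,0,0,0,0.002,0.034,0],[0,0,0,0,0.002,0.034,0]]'
python3 - <<'E'
from h import *
p,d=snapshot("side");cv2.imwrite("pics/s6.png",cv2.resize(p[100:260,180:380,::-1],(800,600)[:2]))
p,d=snapshot("wrist");p=p[:,:,::-1].copy();c=camera_params("wrist");a=np.linspace(0,6.28,60)
for u in fish(np.c_[506.5+16*np.cos(a),-172+16*np.sin(a),np.full(60,60)],c): cv2.circle(p,tuple(int(v) for v in u),1,(0,0,255),-1)
cv2.imwrite("pics/w6.png",p)
rel((506.5,-172,65),-0.33)
E
```

```text
time_s: 7.28
tool_pos: [504.6, -169.5, 66.0]
tcp_rot: [-3.099, 0.509, 0.001]
contact_force: [-0.9, -0.2, 0.8]
opening: 0.3
turn [-0.0001 -0.0014  0.0036] shift [0.0018 0.0012 0.0021] pos [ 505.2 -170.3   67.1] force [-0.2  0.3  0.5]
```

View pics/s6.png

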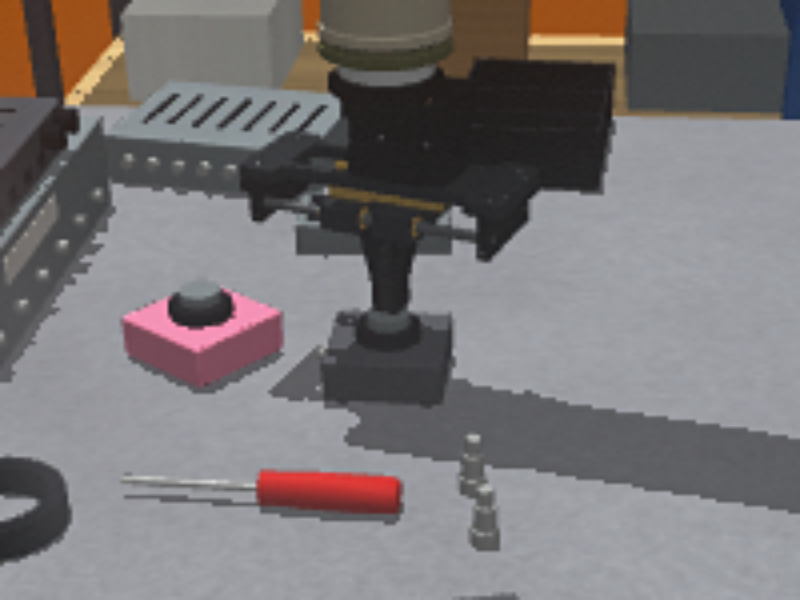

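View pics/w6.png

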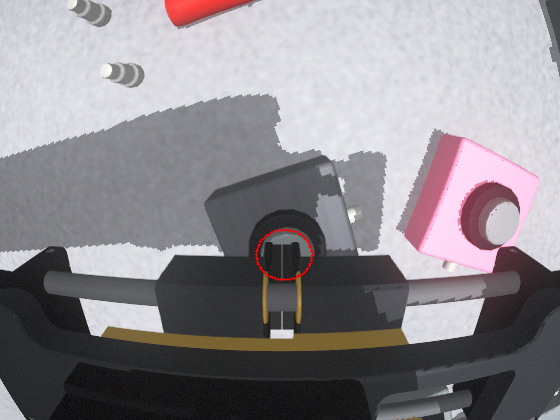

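Fingertips are centred over the button, with the projected circle on it at (285,253). I'll press to about z = 54 and watch the force.

```bash
python3 -m crank '[[0,0,0,0.001,0.001,0.003,0],[0,0,0,0.001,0.001,0.006,0],[0,0,0,0.001,0.001,0.009,0],[0,0,0,0.001,0.001,0.011,0],[0,0,0,0.001,0.001,0.011,0]]'; python3 -m crank '[[0,0,0,0,0,0.001,0],[0,0,0,0,0,0.001,0],[0,0,0,0,0,0.001,0]]'
```

```text
time_s: 7.8
tool_pos: [505.7, -172.6, 55.4]
tcp_rot: [3.099, -0.513, 0.002]
contact_force: [1.3, -0.9, 4.9]
opening: 0.9
time_s: 8.05
tool_pos: [505.7, -172.5, 54.6]
tcp_rot: [3.099, -0.513, 0.002]
contact_force: [2.5, -0.9, 4.0]
opening: 0.8
```

```bash
python3 -m crank '[[0,0,0,0,0,0.001,0],[0,0,0,0,0,0.0015,0],[0,0,0,0,0,0.0015,0],[0,0,0,0,0,0.0015,0]]'
```

```text
time_s: 8.38
tool_pos: [505.8, -172.6, 54.2]
tcp_rot: [3.099, -0.513, 0.002]
contact_force: [-3.7, 1.0, 18.5]
opening: 0.6
```

Bottomed out: 18.5 N at z = 54.2, against 5 N needed for full travel. Releasing.

```bash
python3 -m crank '[[0,0,0,0,0,-0.005,0],[0,0,0,0,0,-0.015,0],[0,0,0,0,0,-0.04,0],[0,0,0,0,0,-0.08,0],[0,0,0,-0.04,0.03,-0.12,0],[0,0,0,-0.08,0.06,-0.12,0],[0,0,0,-0.11,0.1,-0.12,0],[0,0,0,-0.11,0.1,-0.12,0]]'
python3 -m crank '[[0,0,0,-0.02,0.08,0,0],[0,0,0,-0.02,0.08,0,0],[0,0,0,-0.02,0.08,0,0],[0,0,0,-0.02,0.08,0,0],[0,0,0,-0.02,0.08,0,0],[0,0,0,-0.02,0.08,0,0]]'
python3 - <<'E'
from h import *
a=[]
for n in("side","top"):
    p,d=snapshot(n);cv2.imwrite(f"pics/{n}7.png",p[:,:,::-1])
    q=p[:,:,::-1].copy()
    a.append([cv2.resize(rectify(n,q,(458,209),58,80,4),(290,290)),cv2.resize(rectify(n,q,(506,-172),60,60,4),(290,290))])
    print(n,[(x["point"],round(x["p"],2)) for x in look_for("take_top",n)][:3])
    q0=cv2.imread(f"pics/{n}0.png"); df=np.abs(q.astype(int)-q0).max(2)
    for l,c in(("panel",(458,209)),("box",(506,-172))):
        r=[cv2.cvtColor(rectify(n,i,c,40,85 if l=="panel" else 55,3),6).astype(np.float32) for i in(q0,q)]
        print(l,"shift px/3mm",cv2.phaseCorrelate(*r))
cv2.imwrite("pics/r7.png",np.vstack([np.hstack(x) for x in a]))
s=observe();print(s["tool_pos"],s["contact_force"])
E
```

```text
time_s: 9.05
tool_pos: [366.2, -232.1, 173.3]
tcp_rot: [3.099, -0.513, -0.001]
contact_force: [0.7, -1.9, -0.1]
opening: 0.4
time_s: 9.55
tool_pos: [324.7, -299.8, 172.6]
tcp_rot: [-3.099, 0.51, 0.001]
contact_force: [0.4, 0.1, 0.1]
opening: 0.3
side []
panel shift px/3mm ((0.0016804427629324437, 0.0030927371665825376), 0.6238527530804276)
box shift px/3mm ((0.015010123120674734, 0.004492043396282952), 0.9516086996337514)
top [([651.6, -201.2, 55.6], 0.6)]
panel shift px/3mm ((0.0006530507635034155, 0.00917497646005927), 0.6792878229171038)
box shift px/3mm ((-0.001952124724738269, -0.01961436667093608), 0.9626648468441433)
[ 324.65828495 -300.26875836  172.66212269] [-0.75256876 -0.26641068  0.53534941]
```

View pics/r7.png

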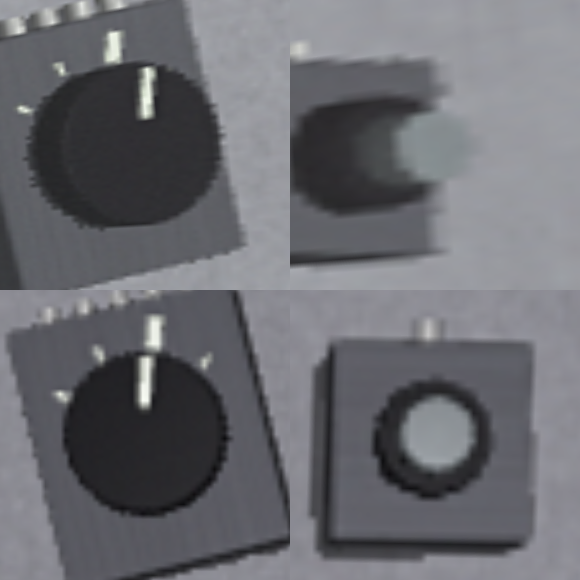

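View pics/top7.png

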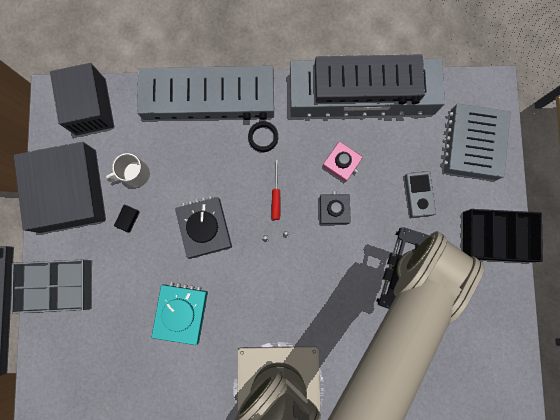

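The dial mark is at the long tick (about (146,380) against (155,333) in the lower left view). The button is back up, and nothing else has moved. Handing in.

```bash
python3 -c "
from station import *
print(close_job())"
```

```text
the job is handed in; nothing more can be done
None
```

I turned the dial clockwise from its first position to the long broad tick, then pressed the take box button fully down and let it go. The job was handed in at about 10 s of the 70 s allowed.

- **Dial:** I pressed the closed fingertips on its top with 7–9 N. After I lifted off, both cameras showed the mark at the long tick. It was still there after the button press.
- **Button:** It bottomed out at 18.5 N with the fingertip at z = 54.2 mm, where fully down is 54 mm. By eye, both cameras show it back up at its starting height.
- **Surroundings:** The image comparison found no shift of the panel or the take box. In the last top view the other items look unmoved, and the arm was clear with no contact force.

One check gave no answer. In the final pictures the `look_for` network did not find this button: it returned nothing from the side view and only the pink look-alike from the top. The "button back up" result therefore rests on the pictures alone.

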